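# Unstack the niche shelf and set everything on its place

### The job

Take the stack on the niche shelf apart from the top: first stand the green jarrito in the middle of the round cork coaster, then the red salt cellar in the middle of the blue tile with its long side along the tile's long side, then the bamboo spoon rest in the middle of the dark wooden board, lengthwise. Last, lay the steel whisk lengthwise along the middle of the spoon rest. Set everything down gently, upright, nothing dropped, and do not shift the stone molcajete, the amber jar or the clay cup.

Things in the scene. Friction and masses are not known exactly. Their poses are not given: they have to be found in the camera images.
- jarrito_mid (a point): Green glazed clay jarrito (small open jug), 64 mm tall, upright, on top of the stack (its foot 68 mm above the shelf). Round belly 56 mm wide from 20 to 44 mm above its foot, neck 46 mm wide at 55 mm up, rim 50 mm, foot 42 mm. One handle on its +x side reaches 44 mm from the axis, between 18 and 62 mm up; nothing on its y sides. The point is on the axis, 32 mm above the foot; z up. 0.12 to 0.24 kg.
- salt_cellar_mid (a point): Red plastic salt cellar, a box 84 mm (x) by 50 mm (y) by 50 mm tall, with a white sliding door flush in its flat top; the door's thumb ridge stands 3 mm higher near the +x end. The door is not to be moved (it is fixed). The middle of the stack: it stands on the spoon rest (its underside 18 mm above the shelf), about parallel to it, and carries the jarrito. The point is the box's centre, 25 mm above its underside; z up. 0.11 to 0.23 kg.
- spoon_rest_mid (a point): Bamboo spoon rest, a flat slab 160 mm (x) by 60 mm (y) by 18 mm thick, with a lip 3 mm high and 5 mm wide across each end, 76 mm from the middle. The bottom of the stack, on the shelf. One of five spots on the shelf, shuffled at each start. The point is the slab's centre, 9 mm above its underside and 9 mm below its flat top; x along its length, z up. 0.12 kg.
- whisk_mid (a point): Small steel whisk lying flat, 170 mm long, 0.06 kg: a straight handle 105 mm long, 14 mm wide and 16 mm thick, then a flat wire head 63 mm long and 44 mm wide. One of five spots on the shelf, shuffled at each start. The point is in the handle near the balance point, 65 mm from the handle's end and 105 mm from the tip of the head, 8 mm above the underside; x points along the whisk towards the head, z up.
- coaster: Round cork coaster, 90 mm across, 5 mm thick, fixed: the jarrito's place. One of five spots on the shelf, shuffled at each start. Origin: centre of its underside, on the shelf.
- tile: Blue glazed oblong tile, 120 mm (x) by 80 mm (y), 6 mm thick, fixed: the salt cellar's place. One of five spots on the shelf, shuffled at each start. Origin: centre of its underside; x along its long side.
- board: Dark wooden board, 185 mm (x) by 86 mm (y), 5 mm thick, fixed: the spoon rest's place. One of five spots on the shelf, shuffled at each start. Origin: centre of its underside; x along its long side.
- molcajete: Dark grey stone mortar bowl on three feet, 124 mm across, 71 mm high (its leaning pestle to about 80 mm), 2.4 kg. Stays where it is. Origin: centre of its underside.
- amber_jar: Small amber glass jar with a brass cap, 48 mm across, 80 mm high. Stays where it is. Origin: centre of its underside.
- clay_cup: Small open terracotta cup, 60 mm across, 58 mm high. Stays where it is. Origin: centre of its underside.
There are look-alikes about, which are no part of the job. There is more than one size of the board; the one meant has the size given above.

How it is judged:
On the way, in this order (a step that is already met when the one before it is completed fails the run):
1. the jarrito stands on the cork coaster, released (horizontal distance between jarrito_mid and coaster below 0.015 m and z of jarrito_mid in the frame of coaster between 0.031 and 0.043 m and angle between jarrito_mid's own z axis and vertical below 0.15 rad and contact force between the fingers and jarrito below 0.2 N and linear speed of jarrito below 0.03 m/s), for 0.2 s.
2. the salt cellar stands on the blue tile, released (horizontal distance between salt_cellar_mid and tile below 0.015 m and z of salt_cellar_mid in the frame of tile between 0.025 and 0.037 m and angle between salt_cellar_mid's own z axis and vertical below 0.15 rad and angle between the x axis of salt_cellar_mid and the x axis of tile, either way round below 0.25 rad and contact force between the fingers and salt_cellar below 0.2 N and linear speed of salt_cellar below 0.03 m/s), for 0.2 s.
3. the spoon rest lies on the dark board, released (horizontal distance between spoon_rest_mid and board below 0.015 m and z of spoon_rest_mid in the frame of board between 0.008 and 0.02 m and angle between spoon_rest_mid's own z axis and vertical below 0.1 rad and angle between the x axis of spoon_rest_mid and the x axis of board, either way round below 0.2 rad and contact force between the fingers and spoon_rest below 0.2 N and linear speed of spoon_rest below 0.03 m/s), for 0.2 s.
4. the whisk lies along the spoon rest, released (x of whisk_mid in the frame of spoon_rest_mid between -0.04 and 0.04 m and y of whisk_mid in the frame of spoon_rest_mid between -0.015 and 0.015 m and z of whisk_mid in the frame of spoon_rest_mid between 0.011 and 0.023 m and angle between the x axis of whisk_mid and the x axis of spoon_rest_mid, either way round below 0.25 rad and contact force between the fingers and whisk below 0.2 N and linear speed of whisk below 0.03 m/s), for 0.2 s.
At the end, for the whole second after the job is handed in: All released, upright and still: jarrito on coaster, cellar on tile, spoon rest on board, each within 15 mm of centre, cellar within 0.25 and rest within 0.2 rad of lengthwise (either way round); whisk on the rest, within 0.25 rad, 15 mm of its middle line and 40 mm of its middle (all of step 1 and all of step 2 and all of step 3 and all of step 4); the robot touches nothing.
It fails at once if the molcajete, amber jar or clay cup is shifted by more than 20 mm (distance of any of molcajete, amber_jar, clay_cup from where it was at the start of the episode above 0.02 m).
It fails at once if the jarrito is dropped or thrown: it moves faster than 0.7 m/s while the fingers do not touch it (a free fall of about 25 mm) (contact force between the fingers and jarrito below 0.05 N and linear speed of jarrito above 0.7 m/s).
It fails at once if the salt cellar is dropped or thrown: it moves faster than 0.7 m/s while the fingers do not touch it (a free fall of about 25 mm) (contact force between the fingers and salt_cellar below 0.05 N and linear speed of salt_cellar above 0.7 m/s).
It fails at once if the spoon rest is dropped or thrown: it moves faster than 0.7 m/s while the fingers do not touch it (a free fall of about 25 mm) (contact force between the fingers and spoon_rest below 0.05 N and linear speed of spoon_rest above 0.7 m/s).
It fails at once if the whisk is dropped or thrown: it moves faster than 0.7 m/s while the fingers do not touch it (a free fall of about 25 mm) (contact force between the fingers and whisk below 0.05 N and linear speed of whisk above 0.7 m/s).
It also fails if it takes over 131 s, if anything falls off the work surface, if the arm or the gripper's body presses on something with over 40 N, if the wrist force passes 120 N, or if a joint passes its speed limit or range.

### The arm

A 7-joint arm with a two-finger parallel gripper is mounted at the origin on the work surface. World frame = base frame: x ahead of the robot, y to its left, z up, the work surface at z = 0. Lengths are in m, angles in rad, forces in N, time in s.
With the tool pointing down it reaches from about 0.4 to 0.9 m from the base axis. Payload 5.5 kg.
Tool frame: the origin (TCP) lies midway between the tips of the shut fingers; the grasp point (between the pads) lies 19 mm behind it (manip.grip_depth is the distance from the TCP to the grasp point, in m); z points along the fingers, y is the line along which they close (so a half turn about z gives the same grasp; the last joint's range is limited). The gripper opens to 92 mm and grips with 3 to 60 N. Pads are 19 mm wide; open, the fingers measure 130 mm over their backs; the gripper's body (75 mm by 190 mm) begins 47 mm behind the grasp point.
Start: joints at [-1.044, 0.501, -0.427, 1.55, 0.221, 1.138, -0.21], TCP at [0.169, 0.628, 0.227] pointing down, gripper open.
Joint ranges: [-2.88, 2.88], [-0.31, 2.03], [-1.54, 1.56], [0.2, 2.42], [-1.41, 4.55], [0.19, 2.02], [-2.57, 2.57]. Speed limits (rad/s): [2.57, 2.57, 3.14, 3.14, 3.14, 3.14, 3.14].

### API

Orientations are given as a unit quaternion [x, y, z, w].
In Python, from bench import manip, effector, viewer gives the robot as it stands. Calls block until the motion is done:
- manip.move_pose(position, orientation): joint-space move of the TCP to a pose.
- manip.servo_line(position, ori=None, vel=0.15): straight line of the TCP; ori=None keeps the orientation; vel is the mean speed in m/s.
- manip.movej(angles): joint-space move.
- effector.open_jaws() and effector.close(f_grip=None): open the fingers fully, or close them until they stop; f_grip is the grip in N (None keeps the last).
- manip.sleep(seconds).
- manip.solve_ik(position, orientation): joint angles nearest the present ones, or None.
- viewer.get_image(name): name is "scene" or "top" or "wrist"; returns the picture (384x512x3 uint8, red, green, blue); there is no depth.
- viewer.get_calibration(name): a dict with "vfov" (degrees; the focal length in pixels is half the picture's height over the tangent of half this angle, whatever the lens; pixels are square), "cx", "cy" (the principal point, pixels), "eye" and "attitude" of the camera in the world. Camera axes: x right, y down, z forward; pixel columns grow to the right and rows downward; lengths in m; the calibration is good to about 2 mm. A picture is of the moment at which its call begins: read the wrist's pose just before it. get_calibration takes no time and is no camera call; for the wrist camera it gives the pose at the moment of the call.
A pose or a line that the arm cannot do raises manip.PlanningError and nothing moves.
- manip.hand_in(): hands the job in; it is judged then, once.
Readings, each from a call of its own:
- manip.current_clock(): time.
- manip.current_q(): joint angles.
- manip.current_joint_velocities(): joint speeds.
- manip.current_tau(): joint torques, N m.
- manip.current_tool_pos(): TCP position.
- manip.current_tcp_rot(): TCP orientation.
- manip.current_force(): force on the tool from outside, world axes, zero at the start.
- manip.current_wrist_torque(): the same for the moment, N m.
- manip.current_finger_gap(): finger opening in m.
- manip.current_gripper_force(): force on a finger pad.
Only numpy, scipy, OpenCV 4.12 (cv2) and the standard library are available. Lean on these libraries where they do the work, as an engineer would, in place of code of your own. Each camera call takes 0.05 s, during which the arm holds its last target. There are 200 camera calls.

## Working session

There is one attempt and no reset: what is moved stays moved. The work goes in short steps, each a Python script; the robot and the scene stay as the last script left them, time stands still between calls to the robot, and variables do not carry over. Pictures are saved under pics/ and viewed, at most 14 in all, crops included, and the job is handed in when it is done.

```bash
ls; mkdir -p pics; python3 - <<'E'
from bench import manip, effector, viewer
import cv2
for n in ["scene","top","wrist"]:
    c=viewer.get_calibration(n); print(n,c)
    cv2.imwrite(f"pics/{n}0.png",viewer.get_image(n)[:,:,::-1])
print(manip.current_clock(),manip.current_tool_pos(),manip.current_tcp_rot(),manip.grip_depth)
E
```

```text
pics
scene {'vfov': 54.56426952567417, 'cx': 257.50019652118743, 'cy': 198.12070820381996, 'eye': array([ 1.13793199, -0.37274599,  0.69617333]), 'attitude': array([ 0.7835532 ,  0.45336218, -0.20907255, -0.36985914])}
top {'vfov': 52.63987095286863, 'cx': 256.15612267739215, 'cy': 193.94089504916005, 'eye': array([0.32757238, 0.00253089, 1.1513306 ]), 'attitude': array([ 0.71236336, -0.69792121,  0.05905579, -0.04423618])}
wrist {'vfov': 62.51074528712315, 'cx': 262.69237197099704, 'cy': 191.6071204784885, 'eye': array([0.09917512, 0.64684647, 0.38421434]), 'attitude': array([0.78647104, 0.60239379, 0.0816811 , 0.1091477 ])}
0.15 [0.16937016 0.62697965 0.22590113] [ 1.31499229e-01  9.91315973e-01 -7.60928228e-04 -1.20601591e-04] 0.0188
```

View pics/scene0.png

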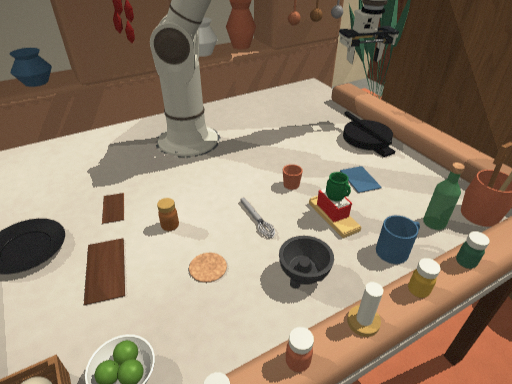

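View pics/top0.png

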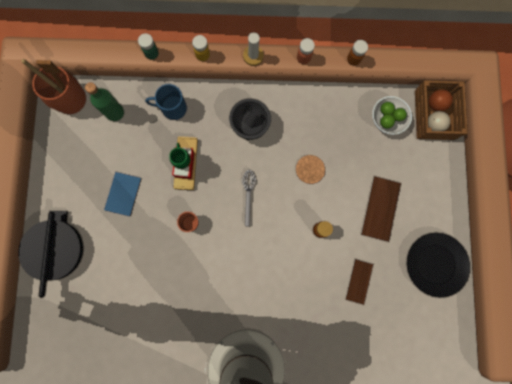

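View pics/wrist0.png

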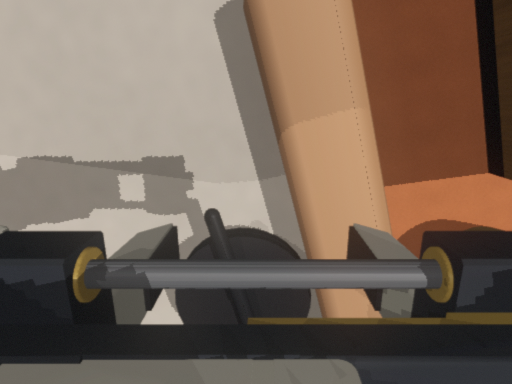

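Scene: the stack is at about (185,160) in the top view, the whisk at (249,200), the coaster at (310,169), the tile at (123,194) and the larger board at (381,209). The cup is at (187,222), the jar at (323,229) and the molcajete at (250,118).

```bash
cat > h.py <<'E'
from bench import manip, effector, viewer
import numpy as np, cv2
from scipy.spatial.transform import Rotation as R
def ray(c,uv):
    f=192/np.tan(np.radians(c["vfov"])/2)
    d=np.c_[(np.atleast_2d(uv)-[c["cx"],c["cy"]])/f,np.ones(len(np.atleast_2d(uv)))]
    return R.from_quat(c["attitude"]).apply(d)
def plane(c,uv,z):
    d=ray(c,uv); return (c["eye"]+d*((z-c["eye"][2])/d[:,2])[:,None])[:,:2]
def proj(c,p):
    f=192/np.tan(np.radians(c["vfov"])/2)
    q=R.from_quat(c["attitude"]).inv().apply(np.atleast_2d(p)-c["eye"]); return q[:,:2]/q[:,2:]*f+[c["cx"],c["cy"]]
def blobs(im,lo,hi,amin=60):
    h=cv2.cvtColor(im,cv2.COLOR_RGB2HSV); m=cv2.inRange(h,np.array(lo),np.array(hi))
    m=cv2.morphologyEx(m,cv2.MORPH_CLOSE,np.ones((3,3)))
    cs,_=cv2.findContours(m,cv2.RETR_EXTERNAL,cv2.CHAIN_APPROX_NONE)
    return sorted([k[:,0].astype(float) for k in cs if cv2.contourArea(k)>amin],key=lambda k:-cv2.contourArea(k.astype(np.float32)))
def rect(P):
    "centre, (long,short), yaw of long side from metric contour points"
    (c,(w,h),a)=cv2.minAreaRect((P*1000).astype(np.float32))
    if w<h: w,h,a=h,w,a+90
    return np.array(c)/1000,(w,h),(np.radians(a)+np.pi/2)%np.pi-np.pi/2
def down(yaw):
    "tool pointing down, closing line (tool y) at angle yaw+90deg from world x"
    return (R.from_euler('z',yaw)*R.from_euler('x',np.pi)).as_quat()
E
python3 - <<'E'
from h import *
np.set_printoptions(precision=4,suppress=True)
T=cv2.imread("pics/top0.png")[:,:,::-1].copy(); S=cv2.imread("pics/scene0.png")[:,:,::-1].copy()
ct,cs=[viewer.get_calibration(n) for n in("top","scene")]
col={"blue":((95,90,40),(115,255,255)),"dark":((3,90,25),(14,255,110)),"cork":((8,60,140),(18,200,255)),"bamboo":((16,90,110),(28,255,255)),"green":((65,100,30),(90,255,255)),"red":((0,150,90),(5,255,255))}
for k,(lo,hi) in col.items():
    for n,I,c in(("top",T,ct),("scene",S,cs)):
        for b in blobs(I,lo,hi)[:6]:
            r=rect(plane(c,b,.005)); print(k,n,b.mean(0).round(),r[0],np.round(r[1]),round(r[2],3))
E
```

```text
blue top [122. 194.] [0.489  0.3765] [113.  75.] -0.22
blue top [167. 101.] [0.782  0.2511] [117.  89.] 0.942
blue scene [397. 238.] [0.7366 0.2818] [180.  87.] -1.015
blue scene [30. 66.] [-1.056  -0.4276] [576. 176.] 0.1
blue scene [360. 179.] [0.4946 0.3743] [116.  77.] -0.213
dark top [237. 161.] [0.441  0.0065] [1387.  907.] 1.567
dark top [260.  26.] [ 1.0284 -0.0171] [1638.  103.] 1.566
dark top [381. 209.] [ 0.4618 -0.3943] [180.  82.] -0.236
dark top [359. 281.] [ 0.2464 -0.3243] [117.  53.] -0.254
dark top [359.  59.] [ 0.9306 -0.341 ] [88. 52.] 1.103
dark top [310.  59.] [ 0.9327 -0.1835] [86. 44.] -1.541
dark scene [445. 114.] [-0.2515  1.6626] [3081.  728.] -1.009
dark scene [85. 70.] [-1.2814  0.0097] [2317.  912.] -0.253
dark scene [272.  46.] [-0.8642  0.9928] [1955.  914.] -0.587
dark scene [459. 341.] [1.0154 0.2017] [436.  93.] -1.484
dark scene [104. 272.] [ 0.4681 -0.3939] [182.  85.] -0.238
dark scene [ 32. 375.] [ 0.652  -0.5651] [105.  39.] 1.049
cork top [282. 121.] [0.5325 0.0204] [1624. 1001.] 1.493
cork top [310. 169.] [ 0.5768 -0.1814] [93. 91.] 0.004
cor
[... 611 characters left out ...]
.701
bamboo scene [333. 218.] [0.5821 0.1975] [173.  70.] -0.024
bamboo scene [421. 284.] [0.8702 0.2198] [82. 51.] -1.147
bamboo scene [363. 321.] [0.8744 0.0423] [67. 62.] 0.554
bamboo scene [166. 204.] [ 0.3149 -0.1918] [57. 48.] -0.355
green top [106. 104.] [0.7608 0.4425] [107.  50.] 0.808
green top [179. 157.] [0.6026 0.2131] [61. 51.] 0.809
green top [151.  52.] [0.9363 0.3171] [33. 30.] -1.04
green scene [338. 186.] [0.4883 0.2914] [145.  68.] -0.712
green scene [396.  15.] [-0.8952  1.948 ] [1048.  172.] -0.886
green scene [470. 256.] [0.8708 0.3904] [79. 49.] -1.194
green scene [366.  50.] [-0.4181  1.2295] [260. 102.] -0.812
red scene [335. 206.] [0.5578 0.2148] [118.  98.] -0.839
```

```bash
cat >> h.py <<'E'
def look(xy,z=0.02,height=0.30,yaws=(0,np.pi)):
    "move so that the wrist camera's axis meets (xy,z); returns image and calibration"
    c=viewer.get_calibration("wrist"); Rt=R.from_quat(manip.current_tcp_rot()); p=np.array(manip.current_tool_pos())
    off=Rt.inv().apply(c["eye"]-p); ax=Rt.inv().apply(R.from_quat(c["attitude"]).apply([0,0,1]))
    best=None
    for y in yaws:
        q=down(y); Q=R.from_quat(q); o=Q.apply(off); a=Q.apply(ax)
        t=np.r_[0,0,height]; s=(z-height-o[2])/a[2]; t[:2]=np.array(xy)-o[:2]-a[:2]*s
        j=manip.solve_ik(t,q)
        if j is None: continue
        cost=np.abs(np.array(j)-manip.current_q()).max()
        if best is None or cost<best[0]: best=(cost,t,q)
    manip.move_pose(best[1],best[2]); manip.sleep(0.3)
    c=viewer.get_calibration("wrist"); return viewer.get_image("wrist"),c
def save(n,im): cv2.imwrite(f"pics/{n}.png",im[:,:,::-1])
E
python3 - <<'E'
from h import *
import json
manip.servo_line(np.array(manip.current_tool_pos())+[0,0,.08])
for n,xy,z in(("w_stack",(.585,.196),.06),("w_whisk",(.49,.005),.01)):
    im,c=look(xy,z); save(n,im); json.dump({k:np.array(v).tolist() for k,v in c.items()},open(n+".json","w"))
    print(manip.current_clock(),manip.current_q(),manip.current_tool_pos(),manip.current_tcp_rot())
a=cv2.imread("pics/w_stack.png");b=cv2.imread("pics/w_whisk.png")
cv2.imwrite("pics/two.png",cv2.resize(np.hstack([a,b]),(800,300)))
E
```

```text
3.2333 [-0.21150643  0.29018387 -0.22301111  1.64998677  0.06762924  1.20903837
  1.12202857] [0.54602476 0.1962515  0.29996535] [-3.42267583e-04  9.99999940e-01  2.44658508e-05 -4.12047008e-05]
4.4667 [ 5.84393140e-02  1.48402164e-02 -1.33728140e-01  1.96831422e+00
  1.94877755e-03  1.15900029e+00  1.49617786e+00] [0.43739105 0.00563389 0.29979875] [-7.18314484e-04  9.99999714e-01  8.01122410e-05 -2.21029830e-04]
```

View pics/w_stack.png

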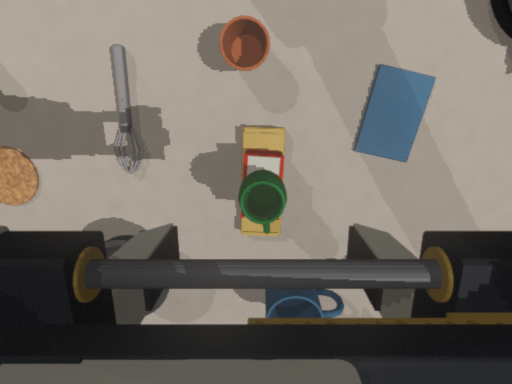

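View pics/w_whisk.png

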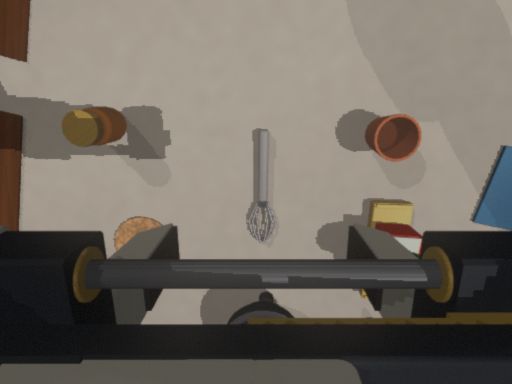

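The wrist view over the stack shows the jarrito at (263,197) with its handle pointing +x at (267,228). The cellar runs along x, with rest ends at rows 127 and 235. In the second view the whisk handle runs from (264,130) and the head ends at (262,243), so the head points +x.

```bash
cat > meas.py <<'E'
from h import *
import json
np.set_printoptions(precision=4,suppress=True)
def L(n): return cv2.imread(f"pics/{n}.png")[:,:,::-1].copy(), {k:np.array(v) for k,v in json.load(open(n+".json")).items()}
I,c=L("w_stack"); J,d=L("w_whisk")
roi=np.zeros_like(I); roi[110:245,200:320]=I[110:245,200:320]
g=cv2.inRange(cv2.cvtColor(roi,cv2.COLOR_RGB2HSV),np.array((60,90,15)),np.array((92,255,255)))
g=cv2.morphologyEx(cv2.morphologyEx(g,cv2.MORPH_CLOSE,np.ones((9,9))),cv2.MORPH_OPEN,cv2.getStructuringElement(cv2.MORPH_ELLIPSE,(25,25)))
k=max(cv2.findContours(g,cv2.RETR_EXTERNAL,cv2.CHAIN_APPROX_NONE)[0],key=cv2.contourArea)
e=cv2.fitEllipse(k); print("jar ellipse",e,plane(c,e[0],.115))
for nm,lo,hi,z in(("bamboo",(16,90,100),(30,255,255),.018),("red",(0,150,90),(8,255,255),.068)):
    P=np.vstack(blobs(roi,lo,hi,20)); r=rect(plane(c,P,z)); print(nm,P.min(0),P.max(0),r)
for b in blobs(I,(95,90,40),(115,255,255),1000): print("blue",b.mean(0),rect(plane(c,b,.006)))
h=cv2.cvtColor(J,cv2.COLOR_RGB2HSV)[120:255,235:290]; cup=None
bg=np.median(J[120:250,200:235].reshape(-1,3),0); D=np.abs(J[120:255,235:290].astype(int)-bg).sum(2)>60
ys,xs=np.nonzero(D); P=np.c_[xs+235,ys+120].astype(float)
H=P[(P[:,1]>132)&(P[:,1]<198)]; print("whisk rows",P[:,1].min(),P[:,1].max(),"row widths",[int(np.sum(H[:,1]==r)) for r in range(135,200,10)])
W=plane(d,H,.012); l=cv2.fitLine((W*1000).astype(np.float32),cv2.DIST_HUBER,0,.01,.01).ravel(); yaw=np.arctan2(l[1],l[0]); yaw=(yaw+np.pi/2)%np.pi-np.pi/2
u=np.array([np.cos(yaw),np.sin(yaw)]); o=l[2:]/1000; A=plane(d,P,.01)@u-o@u; print("yaw",yaw,"ends",o+u*A.min(),o+u*A.max(),"len",np.ptp(A),"mid",o+u*(A.min()+.065),o+u*(A.max()-.105))
E
python3 meas.py
```

```text
Traceback (most recent call last):
  File "meas.py", line 9, in <module>
    k=max(cv2.findContours(g,cv2.RETR_EXTERNAL,cv2.CHAIN_APPROX_NONE)[0],key=cv2.contourArea)
ValueError: max() iterable argument is empty
```

```bash
python3 - <<'E'
import cv2
h=cv2.cvtColor(cv2.imread("pics/w_stack.png"),cv2.COLOR_BGR2HSV)
print(h[196,236:292:3].tolist()); print(h[170:236:4,264].tolist())
E
sed -i 's/np.array((60,90,15)),np.array((92,255,255))/np.array((55,60,5)),np.array((100,255,255))/; s/roi=np.zeros_like(I)/roi=np.zeros_like(I)/' meas.py; python3 meas.py
```

```text
[[15, 36, 114], [54, 77, 66], [66, 137, 104], [61, 105, 80], [56, 88, 64], [57, 84, 61], [53, 95, 62], [56, 88, 64], [55, 89, 63], [57, 81, 63], [55, 89, 63], [54, 85, 63], [56, 82, 62], [51, 79, 61], [47, 81, 57], [63, 121, 93], [63, 113, 99], [21, 34, 142], [17, 33, 155]]
[[44, 58, 75], [53, 86, 68], [57, 100, 74], [65, 131, 107], [56, 81, 63], [56, 86, 62], [56, 88, 64], [54, 86, 62], [52, 90, 62], [52, 84, 58], [50, 82, 56], [52, 78, 59], [61, 102, 80], [65, 130, 104], [57, 105, 85], [41, 105, 90], [21, 128, 181]]
jar ellipse ((260.4423828125, 188.0012969970703), (26.477609634399414, 35.71467208862305), 81.08331298828125) [[0.5652 0.1942]]
bamboo [241. 126.] [284. 235.] (array([0.5844, 0.1954]), (160.63461303710938, 58.739810943603516), np.float64(-0.028369057195959613))
red [243. 150.] [283. 178.] (array([0.547 , 0.1968]), (50.30643081665039, 35.52007293701172), np.float64(-1.569924105452583))
blue [393.9403 112.3881] (array([0.4886, 0.3782]), (116.71670532226562, 77.0688705444336), np.float64(-0.21915139294456587))
blue [300.0653 304.6408] (array([0.7899, 0.2659]), (124.12200164794922, 51.20967102050781), np.float64(-1.569144402170494))
whisk rows 128.0 242.0 row widths [13, 12, 12, 12, 12, 13, 14]
yaw 0.016490936 ends [ 0.3981 -0.0007] [0.5708 0.0021] len 0.17271632402497927 mid [0.4631 0.0003] [0.4659 0.0004]
```

```bash
sed -i 's/np.array((55,60,5))/np.array((36,60,5))/' meas.py; python3 meas.py | head -1; python3 - <<'E'
from h import *
import json
np.set_printoptions(precision=4,suppress=True)
im,c=look((.579,-.181),.005,.25,(np.pi,0)); save("w_coast",im)
for b in blobs(im,(8,60,110),(20,220,255),800):
    if abs(b.mean(0)-[262,192]).max()<60:
        e=cv2.fitEllipse(cv2.convexHull(b.astype(np.float32))); print("coaster",e,plane(c,e[0],.005))
im,c=look((.465,-.394),.005,.3,(np.pi,0)); save("w_board",im)
for b in blobs(im,(3,90,20),(16,255,120),1500): print("dark",b.mean(0),rect(plane(c,b,.005)))
print(manip.current_clock())
E
```

```text
jar ellipse ((262.08892822265625, 196.9517059326172), (46.377891540527344, 53.064266204833984), 178.78819274902344) [[0.5757 0.196 ]]
coaster ((261.843505859375, 188.2820281982422), (65.43395233154297, 68.02214813232422), 92.73579406738281) [[ 0.5752 -0.1808]]
dark [ 44.8046 135.403 ] (array([ 0.3721, -0.7203]), (318.5267028808594, 125.69446563720703), np.float64(-0.004248141412839246))
dark [262.2186 184.9042] (array([ 0.4616, -0.3942]), (182.32484436035156, 83.71414947509766), np.float64(-0.2364651358233889))
dark [314.03  36.97] (array([ 0.2551, -0.3268]), (101.55355834960938, 55.10355758666992), np.float64(-0.25027069659825063))
7.0333
```

```bash
cat >> h.py <<'E'
def st(t): print(t,round(manip.current_clock(),2),"pos",np.round(manip.current_tool_pos(),4),"gap",round(manip.current_finger_gap(),4),"F",np.round(manip.current_force(),2),"pad",np.round(manip.current_gripper_force(),1))
def pick(xy,z,yaw,f,zup=.25):
    effector.open_jaws(); manip.move_pose([*xy,zup],down(yaw)); manip.servo_line([*xy,z+.05],vel=.15); manip.servo_line([*xy,z],vel=.06); st("at")
    effector.close(f); st("closed"); manip.servo_line([*xy,z+.02],vel=.05); st("lift"); manip.servo_line([*xy,zup],vel=.12); st("up")
def place(xy,z,yaw,zup=.25):
    manip.move_pose([*xy,zup],down(yaw)); manip.servo_line([*xy,z+.04],vel=.12); manip.servo_line([*xy,z],vel=.04); manip.sleep(.3); st("down")
    effector.open_jaws(); manip.sleep(.3); st("open"); manip.servo_line([*xy,z+.05],vel=.06); manip.servo_line([*xy,zup],vel=.2)
E
python3 - <<'E'
from h import *
pick((.571,.196),.082,np.pi,20)
im=viewer.get_image("wrist"); save("w_held",im)
E
```

```text
at 11.36 pos [0.5713 0.1962 0.0823] gap 0.0919 F [-0.52 -0.91 -0.2 ] pad 0.0
closed 12.04 pos [0.5711 0.196  0.0821] gap 0.0544 F [0.34 0.21 0.39] pad 19.7
lift 12.59 pos [0.5712 0.196  0.1024] gap 0.0549 F [-0.37 -0.75 -1.36] pad 19.7
up 13.97 pos [0.5704 0.1958 0.249 ] gap 0.055 F [ 0.16  1.1  -0.61] pad 19.7
```

View pics/w_held.png

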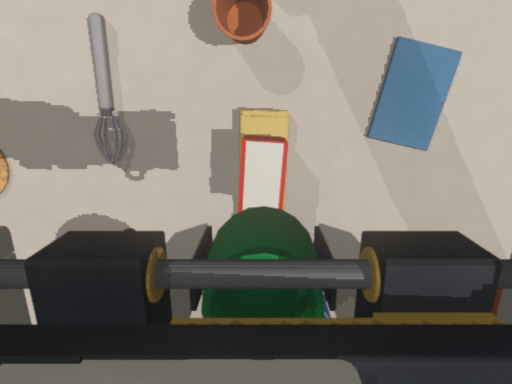

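```bash
python3 - <<'E'
from h import *
c=viewer.get_calibration("wrist"); p=np.array(manip.current_tool_pos()); foot=p[2]-.014
for dx in(-.006,-.003,0,.003,.006):
    print(dx,[proj(c,[p[0]+dx-r,p[1],foot+h])[0].round(1).tolist() for r,h in((.025,.064),(.023,.055),(.028,.044),(.028,.020),(.021,0))])
im=cv2.imread("pics/w_held.png"); h=cv2.cvtColor(im,cv2.COLOR_BGR2HSV)
print([(r,h[r,264].tolist()) for r in range(200,216,2)])
E
```

```text
-0.006 [[261.0, 221.3], [261.2, 217.9], [261.3, 197.7], [261.6, 183.9], [261.8, 187.3]]
-0.003 [[261.0, 228.9], [261.2, 225.0], [261.3, 204.5], [261.6, 189.7], [261.8, 192.4]]
0 [[261.0, 236.4], [261.2, 232.0], [261.3, 211.1], [261.6, 195.5], [261.8, 197.5]]
0.003 [[261.0, 243.9], [261.2, 238.9], [261.3, 217.7], [261.6, 201.2], [261.8, 202.5]]
0.006 [[261.0, 251.2], [261.2, 245.7], [261.3, 224.2], [261.6, 206.8], [261.8, 207.5]]
[(200, [24, 18, 210]), (202, [23, 19, 210]), (204, [23, 19, 210]), (206, [32, 28, 129]), (208, [53, 72, 74]), (210, [52, 76, 74]), (212, [51, 75, 71]), (214, [55, 75, 75])]
```

```bash
python3 - <<'E'
from h import *
np.set_printoptions(precision=4,suppress=True)
place((.5715,-.181),.020,np.pi)
im,c=look((.577,-.181),.05,.3,(np.pi,)); save("w_p1",im)
im,c=look((.575,.196),.06,.3,(np.pi,)); save("w_cell",im)
roi=np.zeros_like(im); roi[100:260,200:320]=im[100:260,200:320]
for nm,lo,hi,z in(("bamboo",(16,90,100),(30,255,255),.018),("red",(0,150,90),(8,255,255),.068)):
    P=np.vstack(blobs(roi,lo,hi,20)); r=rect(plane(c,P,z)); print(nm,P.min(0),P.max(0),r)
a=cv2.imread("pics/w_p1.png")[60:384,130:400];b=cv2.imread("pics/w_cell.png")[60:384,130:400]
cv2.imwrite("pics/two1.png",np.hstack([a,b]))
E
```

```text
down 18.62 pos [ 0.5716 -0.1811  0.0202] gap 0.0548 F [-0.92  0.45 -1.41] pad 19.7
open 19.7 pos [ 0.5715 -0.181   0.02  ] gap 0.0917 F [-0.45  0.77  0.36] pad 0.0
bamboo [242. 133.] [285. 241.] (array([0.5843, 0.1952]), (160.96536254882812, 59.039634704589844), np.float64(-0.030368025910172847))
red [243. 160.] [284. 226.] (array([0.5761, 0.1949]), (85.63380432128906, 50.06966018676758), np.float64(-0.07232919151962491))
```

View pics/two1.png

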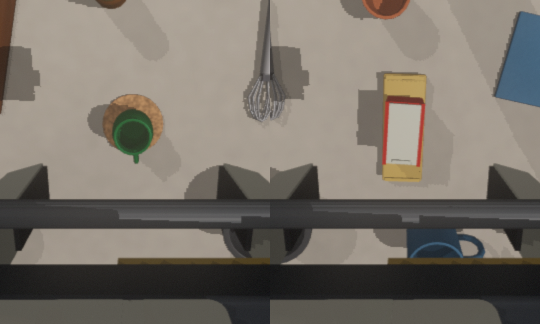

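```bash
python3 - <<'E'
from h import *
np.set_printoptions(precision=4,suppress=True)
c=viewer.get_calibration("wrist"); print("axis",R.from_quat(c["attitude"]).apply([0,0,1]))
im,c=look((.577,-.181),.05,.3,(np.pi,)); save("w_p1b",im)
roi=np.zeros_like(im); roi[130:260,200:330]=im[130:260,200:330]; h=cv2.cvtColor(roi,cv2.COLOR_RGB2HSV)
g=cv2.inRange(h,np.array((36,60,5)),np.array((100,255,255))); g=cv2.morphologyEx(g,cv2.MORPH_CLOSE,np.ones((9,9)));g=cv2.morphologyEx(g,cv2.MORPH_OPEN,cv2.getStructuringElement(cv2.MORPH_ELLIPSE,(25,25)))
k=max(cv2.findContours(g,cv2.RETR_EXTERNAL,cv2.CHAIN_APPROX_NONE)[0],key=cv2.contourArea)
(x,y),r=cv2.minEnclosingCircle(k); print("jar",cv2.boundingRect(k))
b=blobs(roi,(8,60,90),(20,220,255),300); P=np.vstack(b); print("cork",P.min(0),P.max(0))
for cc,nm in((.5752,"c"),(.581,"c")):
    print(nm,cc,proj(c,[[cc-.045,-.181,.005],[cc+.045,-.181,.005],[cc,-.226,.005],[cc,-.136,.005]]).round(1).tolist())
for jx in(.567,.572,.577): print("j",jx,proj(c,[[jx-.025,-.181,.069],[jx-.028,-.181,.049],[jx-.028,-.181,.025],[jx+.025,-.181,.069]]).round(1)[:,1])
b=blobs(cv2.imread("pics/w_coast.png")[:,:,::-1].copy(),(8,60,110),(20,220,255),800)
T=viewer.get_image("top"); save("top1",T); ct=viewer.get_calibration("top")
t=np.zeros_like(T);t[140:200,280:345]=T[140:200,280:345]
P=np.vstack(blobs(t,(8,60,90),(20,220,255),50)); print("top cork",rect(plane(ct,P,.005)))
P=np.vstack(blobs(t,(36,60,5),(100,255,255),30)); print("top jar",P.min(0),P.max(0),rect(plane(ct,P,.06)))
print(manip.current_clock())
E
```

```text
axis [ 0.2698 -0.0018 -0.9629]
jar (243, 169, 40, 45)
cork [232. 153.] [292. 207.]
c 0.5752 [[262.1, 151.6], [262.0, 210.9], [231.6, 182.0], [292.5, 182.1]]
c 0.581 [[262.1, 155.6], [262.0, 214.5], [231.7, 185.8], [292.4, 185.9]]
j 0.567 [168.6 163.3 160.1 206.5]
j 0.572 [172.5 167.  163.6 210.1]
j 0.577 [176.4 170.7 167.2 213.8]
top cork (array([ 0.5566, -0.1805]), (91.4852066040039, 52.2650260925293), np.float64(1.5243452047456252))
top jar [304. 165.] [322. 175.] (array([ 0.5612, -0.1821]), (53.48796463012695, 28.701501846313477), np.float64(-1.4625033585064067))
26.0083
```

```bash
python3 - <<'E'
from h import *
np.set_printoptions(precision=4,suppress=True)
pick((.5765,.195),.029,np.pi-.07,20)
place((.490,.377),.0185,np.pi-.219)
im,c=look((.490,.377),.05,.3,(np.pi-.219,)); save("w_p2",im)
h=np.zeros_like(im); h[100:262,180:345]=im[100:262,180:345]
P=np.vstack(blobs(h,(0,150,90),(8,255,255),20)); r=rect(plane(c,P,.056)); print("red",r)
P=np.vstack(blobs(h,(95,90,40),(115,255,255),50)); print("tile",rect(plane(c,P,.006)))
im,c=look((.584,.195),.02,.3,(np.pi,)); save("w_rest",im)
h=np.zeros_like(im); h[100:262,180:345]=im[100:262,180:345]
P=np.vstack(blobs(h,(16,90,100),(30,255,255),50)); print("rest",rect(plane(c,P,.019)))
a=cv2.imread("pics/w_p2.png")[60:384,130:400];b=cv2.imread("pics/w_rest.png")[60:384,130:400]
cv2.imwrite("pics/two2.png",np.hstack([a,b]))
E
```

```text
at 29.93 pos [0.5768 0.1952 0.0293] gap 0.092 F [ 0.81  0.33 -0.55] pad 0.0
closed 30.66 pos [0.5765 0.195  0.029 ] gap 0.0498 F [-0.15  0.23  0.17] pad 20.0
lift 31.21 pos [0.5768 0.195  0.0494] gap 0.0498 F [ 0.2   0.26 -1.55] pad 20.0
up 33.03 pos [0.5761 0.1948 0.2491] gap 0.0501 F [ 0.74  0.   -2.08] pad 20.0
down 37.05 pos [0.4901 0.3771 0.0187] gap 0.0499 F [ 0.69  0.03 -0.06] pad 20.0
open 38.19 pos [0.49   0.377  0.0185] gap 0.0918 F [ 0.2   0.03 -0.01] pad 0.0
red (array([0.4893, 0.3768]), (83.57859802246094, 48.798954010009766), np.float64(-0.20407284116864588))
tile (array([0.4743, 0.3824]), (86.1697006225586, 74.70133972167969), np.float64(-0.22008829301605637))
rest (array([0.5839, 0.1951]), (160.84036254882812, 59.40303421020508), np.float64(-0.03055750982173322))
```

View pics/two2.png

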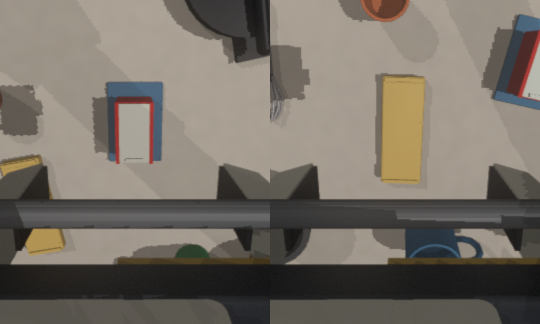

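```bash
python3 - <<'E'
from h import *
np.set_printoptions(precision=4,suppress=True)
pick((.584,.195),.004,np.pi-.03,25)
place((.463,-.394),.010,np.pi-.236)
im,c=look((.463,-.394),.02,.3,(np.pi-.236,)); save("w_p3",im)
h=np.zeros_like(im); h[80:262,180:345]=im[80:262,180:345]
P=np.vstack(blobs(h,(16,90,100),(30,255,255),50)); print("rest",rect(plane(c,P,.024)))
P=np.vstack(blobs(h,(3,90,20),(16,255,120),20)); print("board",rect(plane(c,P,.005)))
im,c=look((.48,.0),.01,.3,(np.pi,)); save("w_wh2",im)
a=cv2.imread("pics/w_p3.png")[60:384,130:400];b=cv2.imread("pics/w_wh2.png")[60:384,130:400]
cv2.imwrite("pics/two3.png",np.hstack([a,b])); print(manip.current_clock())
E
```

```text
at 45.19 pos [0.5843 0.1952 0.0043] gap 0.0919 F [-0.55  0.84 -0.36] pad 0.0
closed 45.8 pos [0.5841 0.195  0.0041] gap 0.0596 F [0.89 0.21 0.63] pad 25.0
lift 46.35 pos [0.5843 0.195  0.0244] gap 0.0595 F [ 0.45 -0.   -1.13] pad 25.0
up 48.38 pos [0.5836 0.1949 0.2492] gap 0.0597 F [ 0.11 -0.25 -1.33] pad 25.0
down 53.81 pos [ 0.4631 -0.3941  0.0102] gap 0.0597 F [ 0.53 -0.54 -1.  ] pad 25.0
open 54.83 pos [ 0.463 -0.394  0.01 ] gap 0.0916 F [ 0.04 -1.03  0.59] pad 0.0
rest (array([ 0.4633, -0.3937]), (161.00511169433594, 61.06589126586914), np.float64(-0.2375441155390341))
board (array([ 0.4616, -0.3943]), (181.95452880859375, 84.1209487915039), np.float64(-0.23692413163726478))
59.4167
```

View pics/two3.png

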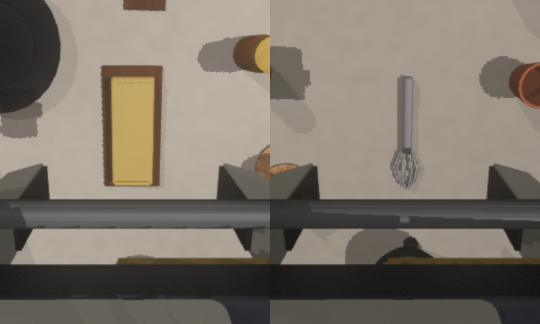

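```bash
python3 - <<'E'
from h import *
np.set_printoptions(precision=4,suppress=True)
pick((.465,.0003),.004,np.pi+.016,20)
place((.463,-.394),.030,np.pi-.237)
im,c=look((.463,-.394),.02,.3,(np.pi-.236,)); save("w_p4",im)
save("top9",viewer.get_image("top")); save("scene9",viewer.get_image("scene"))
a=cv2.imread("pics/w_p4.png")[60:320,130:400];b=cv2.imread("pics/scene9.png")[:260]; print(manip.current_clock())
t=cv2.imread("pics/top9.png")[60:320]
cv2.imwrite("pics/two4.png",np.hstack([a,b]))
E
```

```text
at 62.43 pos [0.4653 0.0004 0.0042] gap 0.0917 F [ 0.24  0.77 -0.48] pad 0.0
closed 63.62 pos [0.465  0.0004 0.004 ] gap 0.014 F [ 0.79 -0.34  0.49] pad 19.9
lift 64.17 pos [0.4653 0.0001 0.0244] gap 0.0138 F [ 0.57 -0.3  -0.58] pad 19.9
up 66.2 pos [0.4646 0.0003 0.2494] gap 0.0137 F [ 0.42  0.97 -0.98] pad 19.9
down 70.77 pos [ 0.4631 -0.3941  0.0302] gap 0.014 F [-0.52 -0.32 -1.35] pad 19.9
open 72.36 pos [ 0.463 -0.394  0.03 ] gap 0.0921 F [ 0.23 -0.01  0.37] pad 0.0
75.175
```

View pics/two4.png

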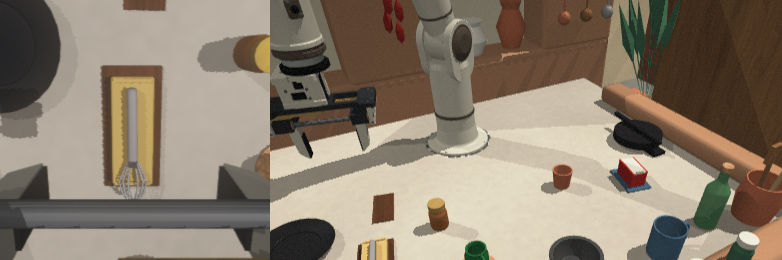

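The whisk lies along the middle of the rest, with its handle at (132,125) and its head over the lip at (132,185) in the left crop. The cellar stands on the tile and the jarrito is upright, so I am handing in.

```bash
python3 -c "
from h import *
print(manip.hand_in())"
```

```text
the job is handed in; nothing more can be done
None
```

I took the stack apart in the order asked, laid the whisk along the middle of the spoon rest, and handed the job in at about 75 s; every placing I measured was within a few mm of centre, but no verdict came back.

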